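Level the worktop shelf with its foot key

ROBOT

A 6-joint arm with a two-finger parallel gripper is mounted at the origin on a cart in front of the work surface, level with it; the furniture and walls round the work are solid. World frame = base frame: x ahead of the robot, y to its left, z up, the work surface at z = 0. Lengths are in mm, angles in rad, forces in N, time in s.
With the tool pointing down it reaches from about 400 to 925 mm from the base axis. Payload 12.5 kg.
Tool frame: the origin (TCP) lies midway between the tips of the shut fingers; the grasp point (between the pads) lies 19 mm behind it; z points along the fingers, y is the line along which they close (so a half turn about z gives the same grasp; the last joint's range is limited). The gripper opens to 95 mm and grips with 3 to 60 N. Pads are 20 mm wide; open, the fingers measure 119 mm over their backs; the gripper's body (75 mm by 180 mm) begins 59 mm behind the grasp point.
Start: joints at [1.008, 0.491, 1.559, -0, 1.092, -0.106], TCP at [275.661, 560.944, 214.661] pointing down, gripper open.
Joint ranges: [-3.1, 3.1], [-0.84, 2.19], [0.05, 2.79], [-1.13, 4.28], [0.06, 2.93], [-2.69, 2.69]. Speed limits (rad/s): [2.22, 2.22, 2.79, 3.14, 3.14, 3.14].

INTERFACE

Orientations are given as [roll, pitch, yaw] about the fixed x, y, z axes, in that order (R = Rz(yaw) Ry(pitch) Rx(roll)).
In Python, from cell import * gives the robot as it stands. The module is installed in compiled form; this text tells all that it offers.
- The arm moves only by the tool arm_command, never from a script. Its arguments are lists of equal length, an entry for each row: "delta_pos": the shift along the world's x, y, z in units of 250 mm (1.0 is 250 mm), a list of three; "delta_rot": the turn, a rotation vector about the world's x, y, z in units of 90 degrees (1.0 is 90 degrees), a list of three; "claw": the closure, from 0 (fully open) to 1 (shut). In form: {"delta_pos": [[tx, ty, tz], ...], "delta_rot": [[wx, wy, wz], ...], "claw": [claw, ...]}. A call has exactly 5 rows; each row is the pose to reach, as a shift and turn from the pose commanded when the call began; what a row does not reach only later rows make up. A row lasts 1/12 s, in which the tool goes at most 41.7 mm and 7.16 degrees, less where a joint would pass 70% of its speed; a pose out of reach is approached as far as the arm can. A call with a number of a shift or a turn outside -1 to 1 is refused whole. A call with a gripper value outside its range is refused whole. The fingers move at their own pace and stop on an object; the grip force is fixed at half the most. Time passes only in rows, so rows that repeat a pose let the fingers close, or fill a call up. It gives the time, the measured TCP pose, the force, the opening and the grip force at its end, in the units of the state.
- state(): the state, without advancing time (a new reading comes with each control period).
- read_camera(name): name is "scene" or "top" or "wrist"; returns the picture (480x640x3 uint8, red, green, blue); there is no depth.
- calibration(name): a dict with "camera_matrix" (3x3 intrinsics, pixels), "T" (4x4, takes a point from camera to world coordinates). Camera axes: x right, y down, z forward; pixel columns grow to the right and rows downward; lengths in mm; the calibration is good to about 2 mm. The wrist camera is an equidistant fisheye: a pixel r from the principal point sees the ray r / f radians off the axis. A picture is of the moment at which its call begins: read the wrist's pose just before it. calibration takes no time and is no camera call; for the wrist camera it gives the pose at the moment of the call.
- job_done(): hands the job in; it is judged then, once.
The state is a dict: "t": time; "joints": joint angles; "qvel": joint speeds; "tau": joint torques, N m; "eef_pos": TCP position; "tcp_rot": TCP orientation; "ft_force": force on the tool from outside, world axes, zero at the start; "moment": the same for the moment, N m; "opening": opening from 0.0 (shut) to 1.0 (fully open); "grip_force": force on a finger pad.
Only numpy, scipy, OpenCV 4.12 (cv2) and the standard library are available. Lean on these libraries where they do the work, as an engineer would, in place of code of your own. Each camera call takes 0.05 s, during which the arm holds its last target. There are 200 camera calls.

TASK

The small hinged shelf on the worktop must be levelled. Pick up the red spool-shaped key by its black bar, fit it fully down over the square spindle of the shelf's levelling foot, press it down until the foot stands firmly on its pad (gently: about 10 to 20 N of push, never more than 45), and, still pressing, turn the key until the bubble of the spirit level stays centred between its two lines. Finish like that, holding the key and still pressing it down with the bubble centred; leave all other things where they are.

Things in the scene. Friction and masses are not known exactly. Their poses are not given: they have to be found in the camera images.
- key: Loose red spool (flanges 52 across, 32 tall, 120 g) with a black grip bar on top, 46 long (x), 18 thick (y), from 32 to 66 above the underside: grip it across its thickness. Origin at the underside's centre, z up. A square bore 18.4 wide (sides along x, y), 23 deep, opens below; it fits the spindle at any quarter turn, with about 0.15 rad of play each way.
- foot: Levelling screw through the shelf's free end. Origin on its axis on top of the steel shoulder disc (44 across), 70 to 85 above the worktop, z up; the key's underside comes to rest here. Above it a brass square spindle 16 wide (sides along x, y), 20 tall, its top 6 tapered to 10 wide. Clockwise from above drives it down 3 mm per rad; takes about 0.1 N m; stays where left.
- spindle_top (a point): Centre of the spindle's top, 20 above the origin of foot. The foot starts screwed up too far: it must be turned clockwise about 0.3 to 1.3 rad plus the key's play (its stop comes later, 1.4 rad or more from the start); how much differs each time, and only the bubble tells. While the foot stands on its pad, the key keeps its height as it turns.
- pad: Round black rubber pad, 44 across, on the stand's base plate under the foot; origin at the centre of its top. Hard to press; it does not move, but its height differs by up to 0.8 mm either way from start to start.
- stand: Fixed steel base plate 130 (x) by 330 (y), 8 thick; origin at the centre of its underside on the worktop. The wooden shelf (92 by 292, top 62 up) is hinged 140 towards its -y end; the foot is 100 towards its +y end. Springs lift the shelf's free end: the foot hangs up to 9 mm above its pad until some 4 to 5 N presses it down; all further push goes to the pad.
- vial_mid (a point): Top of the spirit level's glass vial, midway between its two black lines. The yellow level (172 long, 34 wide, top about 88 above the worktop) is fixed on the shelf along the stand's y; the lines are 23 apart, the pale bubble 16 long.
- bubble (a joint): Bubble's place along the vial, m: 0 is centred between the lines, positive towards the foot (that end too high), negative towards the hinge (foot's end too low). About +0.030 while the shelf is not pressed down; with the foot pressed on its pad one rad of clockwise turning shifts it about +0.019.
- tin: Food tin, 75 wide, 110 tall, to be left alone; sizes in mm, origin at the centre of its underside.
- salt: Salt shaker, 44 wide, 90 tall, to be left alone; sizes in mm, origin at the centre of its underside.
- fish: Flat round food tin, 86 wide, 40 tall, to be left alone; sizes in mm, origin at the centre of its underside.
- peeler: Yellow-handled peeler, 170 long, to be left alone; sizes in mm, origin at the centre of its underside.
- matches: Matchbox 36x53x14, to be left alone; sizes in mm, origin at the centre of its underside.
Things that resemble listed ones, but are neither listed nor needed, are in the scene too. Of the things that look like the key, the middle-sized one is meant.

How it is judged:
By the outcome, as a careful person would: the job done as asked, in the order asked, and still so for the second after the job is handed in, while the arm keeps its last pose, push and grip.
It also fails if it takes over 54 s, if anything falls off the work surface, if the arm or the gripper's body presses on something with over 40 N, if the wrist force passes 120 N, or if a joint passes its speed limit or range.

## Working session

There is one attempt and no reset: what is moved stays moved. The work goes in short steps, Python scripts to look and compute and a tool call to move; the robot and the scene stay as the last step left them, time stands still between calls to the robot, and variables do not carry over. Pictures are saved under pics/ and viewed, at most 10 in all, crops included, and the job is handed in when it is done.

Besides the shell and the picture viewer there is one more tool, called after "Request:" as name(argument=value, ...) on one line, values as JSON. arm_command: Moves the arm, as the interface text tells. Shifts and turns lie within -1 to 1; 1 stands for 250 mm of shift or 90 degrees of turn. Its arguments: {"type":"object","properties":{"delta_pos":{"type":"array"},"delta_rot":{"type":"array"},"claw":{"type":"array"}},"required":["delta_pos","delta_rot","claw"]}

```bash
mkdir -p pics; cat > h.py <<'E'
from cell import *
import numpy as np, cv2
def ray(name,u,v,cal=None):
    c=cal or calibration(name);K=np.array(c["camera_matrix"]);T=np.array(c["T"])
    x=(u-K[0,2])/K[0,0];y=(v-K[1,2])/K[1,1]
    if name=="wrist":
        r=np.hypot(x,y);s=np.sin(r)/r if r>1e-9 else 1
        d=np.array([x*s,y*s,np.cos(r)])
    else: d=np.array([x,y,1.])
    return T[:3,3],T[:3,:3]@d
def atz(name,u,v,z,cal=None):
    o,d=ray(name,u,v,cal);return (o+d*(z-o[2])/d[2]).round(1)
def proj(name,p,cal=None):
    c=cal or calibration(name);K=np.array(c["camera_matrix"]);T=np.array(c["T"])
    q=T[:3,:3].T@(np.array(p)-T[:3,3])
    if name=="wrist":
        n=np.hypot(q[0],q[1]);r=np.arctan2(n,q[2]);q=np.array([q[0]/n*r,q[1]/n*r,1])
    return (K@(q/q[2]))[:2].round(1)
E
python3 - <<'E'
from h import *
for n in("scene","top"):
    cv2.imwrite(f"pics/{n}0.png",read_camera(n)[:,:,::-1])
    c=calibration(n);print(np.round(c["T"],3),c["camera_matrix"])
print(state())
E
```

```text
[[ 6.22000e-01 -4.26000e-01  6.56000e-01 -3.90290e+02]
 [-7.82000e-01 -3.21000e-01  5.33000e-01 -6.58367e+02]
 [-1.60000e-02 -8.46000e-01 -5.33000e-01  8.70865e+02]
 [ 0.00000e+00  0.00000e+00  0.00000e+00  1.00000e+00]] [[545.53861641   0.         318.51405439]
 [  0.         545.53861641 241.00953443]
 [  0.           0.           1.        ]]
[[ 2.100000e-02 -9.880000e-01  1.500000e-01  3.346370e+02]
 [-1.000000e+00 -2.000000e-02  8.000000e-03  8.264400e+01]
 [-5.000000e-03 -1.500000e-01 -9.890000e-01  1.439579e+03]
 [ 0.000000e+00  0.000000e+00  0.000000e+00  1.000000e+00]] [[468.19731243   0.         321.08719863]
 [  0.         468.19731243 244.32164649]
 [  0.           0.           1.        ]]
{'t': 0.1, 'joints': array([ 1.00841082e+00,  4.91496828e-01,  1.55939262e+00, -1.91165317e-05,
        1.09170883e+00, -1.05613066e-01]), 'qvel': array([-0.00015499, -0.00034812,  0.00018659,  0.00214143, -0.00138988,
       -0.00148105]), 'tau': array([ 2.19205234e-03, -6.13627839e+01, -2.58600497e+01,  6.93689729e-02,
        4.70415002e-02, -9.73597480e-05]), 'eef_pos': array([275.53185767, 560.74286499, 214.12029631]), 'tcp_rot': array([-3.14059085e+00, -8.91480824e-05,  2.68482899e+00]), 'ft_force': array([0.45539518, 0.43400332, 0.15943492]), 'moment': array([-0.05008483, -0.04777371, -0.00925786]), 'grip_force': 0.0, 'opening': 0.9987092747192816}
```

View pics/scene0.png

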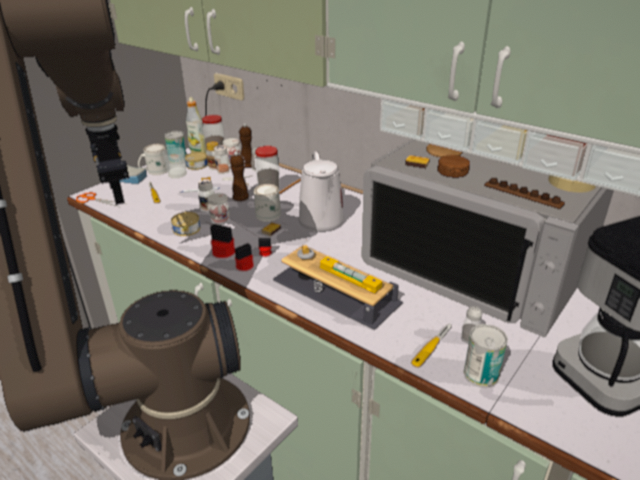

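View pics/top0.png

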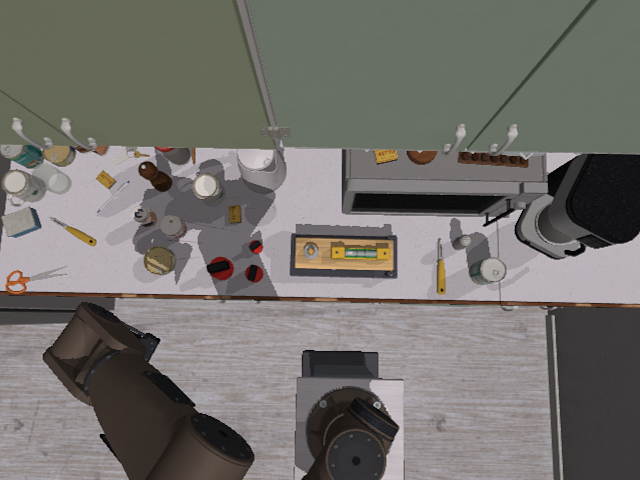

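The three red lookalikes, in top and scene pixels, are:
- Large: top (220,268), scene (222,240).
- Middle: top (255,273), scene (244,257).
- Small: top (257,246), scene (265,246).

By the description I choose the middle one. The stand runs along world y, and the foot is at top (311,251). I'll check all of this in a crop.

```bash
python3 - <<'E'
from h import *
t=cv2.imread("pics/top0.png")[225:295,200:410]; s=cv2.imread("pics/scene0.png")[215:325,200:410]
t=cv2.resize(t,None,fx=3.8,fy=3.8,interpolation=cv2.INTER_CUBIC)
s=cv2.resize(s[:85],None,fx=3.8,fy=3.8,interpolation=cv2.INTER_CUBIC)
cv2.imwrite("pics/c1.png",np.vstack([t,s]))
print("key bartop",atz("top",255,273,66),"foot",atz("top",311,251,95))
E
```

```text
key bartop [453.8 286.   66. ] foot [518.4 121.9  95. ]
```

View pics/c1.png

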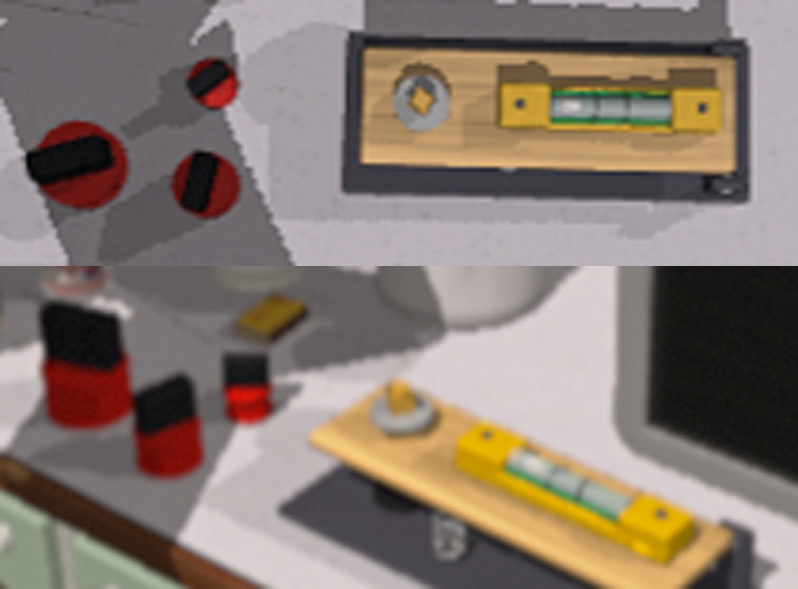

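The crop shows the middle key's bar at top pixel (252.4,273), with its long axis about -0.2 rad from world x. The foot is at (311,251) with a rotated spindle. I'll go above the key.

Request:
arm_command(delta_pos=[[0.36,-0.55,0],[0.36,-0.55,0],[0.36,-0.55,0],[0.36,-0.55,0],[0.36,-0.55,0]], delta_rot=[[0,0,0.08],[0,0,0.16],[0,0,0.16],[0,0,0.16],[0,0,0.16]], claw=[0.3,0.3,0.3,0.3,0.3])

```text
t: 0.52
eef_pos: [368.4, 418.8, 214.5]
tcp_rot: [-3.14, 0.0, 2.932]
ft_force: [-0.9, 0.8, 0.3]
opening: 0.721
grip_force: 0.0
```

Request:
arm_command(delta_pos=[[0.35,-0.55,0],[0.35,-0.55,0],[0.35,-0.55,0],[0.35,-0.55,0],[0.35,-0.55,0]], delta_rot=[[0,0,0],[0,0,0],[0,0,0],[0,0,0],[0,0,0]], claw=[0.3,0.3,0.3,0.3,0.3])

```text
t: 0.93
eef_pos: [455.9, 281.7, 214.5]
tcp_rot: [-3.141, 0.001, 2.932]
ft_force: [-0.2, -1.1, -0.8]
opening: 0.699
grip_force: 0.0
```

```bash
cat > look.py <<'E'
from h import *
import sys,json
n=sys.argv[1];s=state();c=calibration("wrist")
json.dump({k:np.array(v).tolist() for k,v in c.items()},open(f"pics/{n}.json","w"))
im=read_camera("wrist");cv2.imwrite(f"pics/{n}.png",im[:,:,::-1])
print(s["t"],s["eef_pos"].round(1),s["tcp_rot"].round(3),s["joints"].round(2),s["ft_force"].round(1),s["opening"])
print(np.round(c["T"],3).tolist(),c["camera_matrix"])
E
python3 look.py w1
```

```text
0.9333 [455.9 281.7 214.5] [-3.141e+00  1.000e-03  2.932e+00] [ 0.43  0.36  1.78 -0.    1.   -0.93] [-0.2 -1.1 -0.8] 0.6986894903705374
[[0.209, 0.949, 0.238, 389.425], [0.978, -0.202, -0.051, 295.412], [-0.0, 0.244, -0.97, 384.236], [0.0, 0.0, 0.0, 1.0]] [[371.64829954   0.         322.19556914]
 [  0.         371.64829954 234.37252351]
 [  0.           0.           1.        ]]
```

View pics/w1.png

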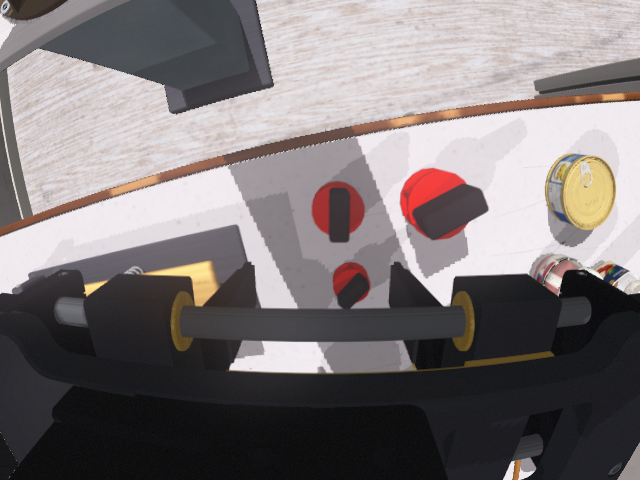

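```bash
python3 - <<'E'
from h import *
im=cv2.imread("pics/w1.png")
cv2.imwrite("pics/c2.png",cv2.resize(im[160:270,290:390],None,fx=5.4,fy=5.4,interpolation=cv2.INTER_CUBIC))
import json;c=json.load(open("pics/w1.json"))
for p in[(338,209,32),(339.5,215,66),(339,188,66),(340,241,66)]:print(p,atz("wrist",*p,c))
print(atz("top",254.2,273.2,32),atz("top",252.4,272.9,66))
E
```

```text
(338, 209, 32) [454.6 297.1  32. ]
(339.5, 215, 66) [453.8 297.1  66. ]
(339, 188, 66) [430.4 301.5  66. ]
(340, 241, 66) [476.9 292.9  66. ]
[456.1 293.4  32. ] [453.9 293.6  66. ]
```

View pics/c2.png

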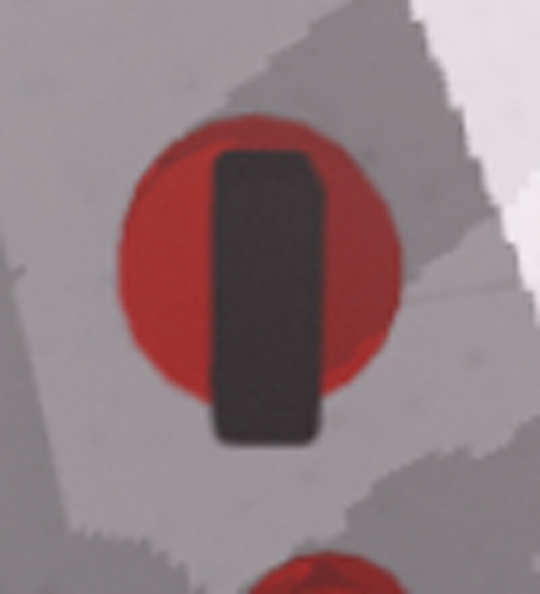

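Request:
arm_command(delta_pos=[[0.004,0.04,-0.1],[0.004,0.04,-0.25],[0.004,0.04,-0.4],[0.004,0.04,-0.4],[0.004,0.04,-0.4]], delta_rot=[[0,0,0.017],[0,0,0.017],[0,0,0.017],[0,0,0.017],[0,0,0.017]], claw=[0.3,0.3,0.3,0.3,0.3])

```text
t: 1.4
eef_pos: [453.2, 296.4, 113.9]
tcp_rot: [-3.14, -0.003, 2.964]
ft_force: [-0.1, 0.1, -0.3]
opening: 0.699
grip_force: 0.0
```

```bash
python3 look.py w2
```

```text
1.4 [453.2 296.4 113.9] [-3.140e+00 -3.000e-03  2.964e+00] [ 0.46  0.5   1.87  0.    0.77 -0.94] [-0.1  0.1 -0.3] 0.6994626296720601
[[0.177, 0.955, 0.236, 386.937], [0.984, -0.172, -0.044, 308.13], [-0.001, 0.24, -0.971, 283.948], [0.0, 0.0, 0.0, 1.0]] [[371.64829954   0.         322.19556914]
 [  0.         371.64829954 234.37252351]
 [  0.           0.           1.        ]]
```

View pics/w2.png

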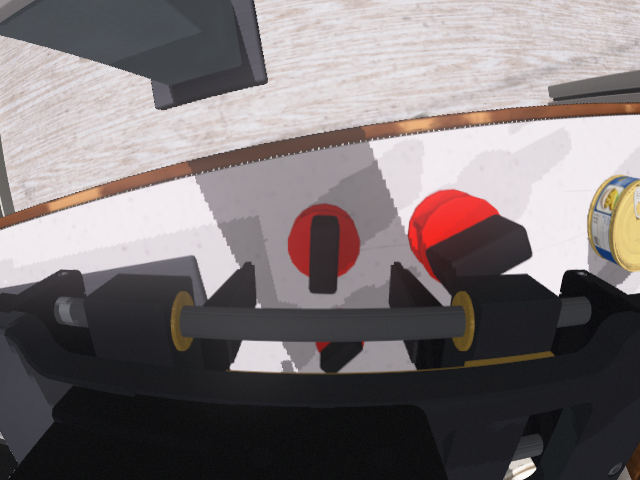

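```bash
python3 - <<'E'
from h import *
import json;c=json.load(open("pics/w2.json"))
for p in[(323,213,66),(323,293,66),(323,242,32),(430,250,86),(437,280,86),(330,365,50)]:print(p,atz("wrist",*p,c))
E
```

```text
(323, 213, 66) [427.2 301.1  66. ]
(323, 293, 66) [477.8 292.   66. ]
(323, 242, 32) [453.8 296.3  32. ]
(430, 250, 86) [455.1 358.1  86. ]
(437, 280, 86) [474.3 360.7  86. ]
(330, 365, 50) [543.5 285.5  50. ]
```

Request:
arm_command(delta_pos=[[0,0,-0.1],[0,0,-0.2],[0,0,-0.3],[0,0,-0.305],[0,0,-0.305]], delta_rot=[[0,0,0],[0,0,0],[0,0,0],[0,0,0],[0,0,0]], claw=[0.5,0.5,0.5,0.5,0.5])

```text
t: 1.87
eef_pos: [454.6, 296.4, 39.7]
tcp_rot: [3.141, 0.0, 2.963]
ft_force: [0.4, -0.4, 0.7]
opening: 0.501
grip_force: 0.0
```

Request:
arm_command(delta_pos=[[0,0,0],[0,0,0],[0,0,0],[0,0,0],[0,0,0]], delta_rot=[[0,0,0],[0,0,0],[0,0,0],[0,0,0],[0,0,0]], claw=[1,1,1,1,1])

```text
t: 2.28
eef_pos: [454.4, 296.1, 39.1]
tcp_rot: [3.141, 0.001, 2.963]
ft_force: [0.3, 1.1, 0.3]
opening: 0.207
grip_force: 0.4
```

Request:
arm_command(delta_pos=[[0,0,0],[0,0,0],[0,0,0],[0,0,0],[0,0,0]], delta_rot=[[0,0,0],[0,0,0],[0,0,0],[0,0,0],[0,0,0]], claw=[1,1,1,1,1])

```text
t: 2.7
eef_pos: [454.4, 296.1, 39.0]
tcp_rot: [3.141, 0.001, 2.963]
ft_force: [-0.8, -0.4, 7.8]
opening: 0.186
grip_force: 30.0
```

Request:
arm_command(delta_pos=[[0,0,0.1],[0,0,0.22],[0,0,0.36],[0.05,-0.1,0.5],[0.1,-0.2,0.6]], delta_rot=[[0,0,0],[0,0,0],[0,0,0],[0,0,0],[0,0,0]], claw=[1,1,1,1,1])

```text
t: 3.12
eef_pos: [478.8, 246.3, 190.7]
tcp_rot: [3.141, 0.001, 2.966]
ft_force: [1.4, 0.4, -1.6]
opening: 0.191
grip_force: 30.0
```

Request:
arm_command(delta_pos=[[0.1,-0.1,0.05],[0.2,-0.2,0.08],[0.24,-0.3,0.08],[0.24,-0.3,0.08],[0.24,-0.3,0.08]], delta_rot=[[0,0,0],[0,0,0],[0,0,0],[0,0,0],[0,0,0]], claw=[1,1,1,1,1])

```text
t: 3.53
eef_pos: [539.4, 169.7, 208.3]
tcp_rot: [-3.142, -0.001, 2.96]
ft_force: [0.3, -0.2, -1.4]
opening: 0.188
grip_force: 30.0
```

```bash
python3 look.py w3
```

```text
3.5333 [539.4 169.7 208.3] [-3.142e+00 -1.000e-03  2.960e+00] [ 0.19  0.41  1.71  0.    1.01 -1.2 ] [ 0.3 -0.2 -1.4] 0.1877834305878149
[[0.181, 0.954, 0.239, 472.704], [0.984, -0.175, -0.043, 181.414], [0.001, 0.243, -0.97, 378.083], [0.0, 0.0, 0.0, 1.0]] [[371.64829954   0.         322.19556914]
 [  0.         371.64829954 234.37252351]
 [  0.           0.           1.        ]]
```

View pics/w3.png

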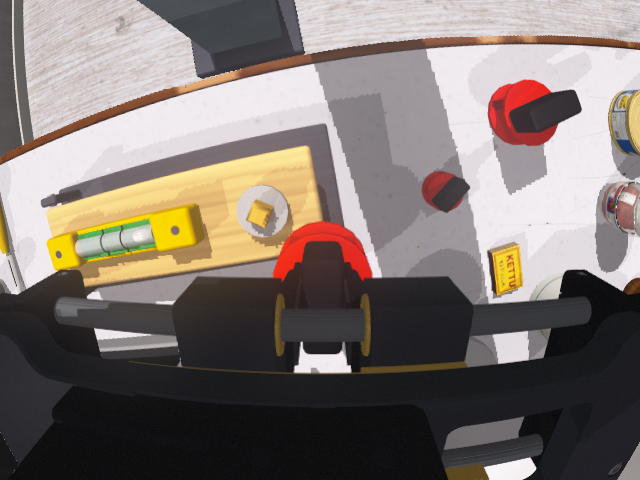

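```bash
python3 - <<'E'
from h import *
im=cv2.imread("pics/w3.png")
a=cv2.resize(im[165:260,200:330],None,fx=6,fy=6,interpolation=cv2.INTER_CUBIC)
cv2.imwrite("pics/c3.png",a[:,:])
E
```

```text
(no output)
```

View pics/c3.png

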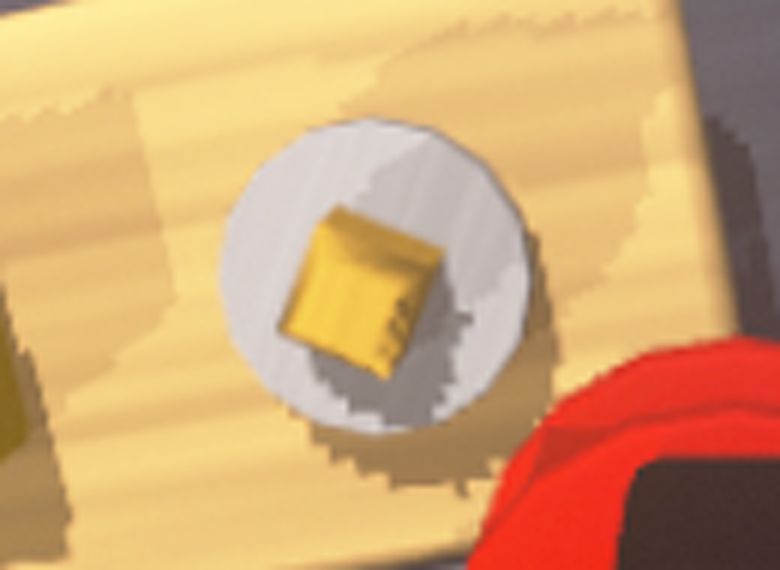

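```bash
cat > sp.py <<'E'
from h import *
import json;c=json.load(open("pics/w3.json"))
f=lambda u,v,z:atz("wrist",200+u/6,165+v/6,z,c)
for z in(76,84):
    print(z,"disc",f(375,276,z),np.linalg.norm(f(220,280,z)-f(530,280,z)),np.linalg.norm(f(375,118,z)-f(375,434,z)))
    q=[f(u,v,z+10) for u,v in((338,205),(443,250),(388,380),(278,328))]
    for i in range(4):
        d=q[(i+1)%4]-q[i];print(np.linalg.norm(d).round(1),np.arctan2(d[1],d[0]).round(3),end="; ")
    print(np.mean(q,0).round(1))
for z in(76,80,84):print(z,atz("top",200+422/3.8,225+102/3.8,z),atz("scene",200+402/3.8,215+(412-266)/3.8,z))
E
python3 sp.py
```

```text
76 disc [518.4 122.7  76. ] 43.89191269470949 44.7206887245713
15.3 0.976; 19.6 -0.604; 16.7 -2.207; 18.9 2.469; [518.5 122.3  86. ]
84 disc [517.2 124.2  84. ] 42.7551166528639 43.58210641995178
15.0 0.966; 19.0 -0.606; 16.2 -2.207; 18.5 2.471; [517.3 124.   94. ]
76 [518.5 122.3  76. ] [519.9 125.3  76. ]
80 [518.  122.2  80. ] [515.3 121.4  80. ]
84 [517.4 122.   84. ] [510.7 117.4  84. ]
```

```bash
python3 - <<'E'
from h import *
import json;c=json.load(open("pics/w3.json"))
a=np.linspace(0,2*np.pi,73)
for z in(169.3,201.3):
    P=np.array([proj("wrist",[539.4+26*np.cos(t),169.7+26*np.sin(t),z],c) for t in a]);print(z,P.min(0),P.max(0))
im=cv2.imread("pics/w3.png").astype(int)
m=(im[:,:,2]>150)&(im[:,:,1]<90);m[:,:260]=0;m[:,385:]=0;m[:200]=0
ys,xs=np.nonzero(m);print(xs.min(),xs.max(),ys.min())
print(state()['eef_pos'])
E
```

```text
169.3 [279.  216.5] [366.7 300. ]
201.3 [272.1 229.4] [373.8 324.4]
273 371 221
[538.90189092 170.63640303 208.15341902]
```

Request:
arm_command(delta_pos=[[-0.03,-0.06,0],[-0.06,-0.12,0],[-0.086,-0.19,-0.08],[-0.086,-0.19,-0.16],[-0.086,-0.19,-0.23]], delta_rot=[[0,0,-0.07],[0,0,-0.14],[0,0,-0.21],[0,0,-0.285],[0,0,-0.285]], claw=[1,1,1,1,1])

```text
t: 4.0
eef_pos: [516.7, 123.8, 150.2]
tcp_rot: [3.142, -0.0, 2.508]
ft_force: [-0.1, 0.4, -0.1]
opening: 0.188
grip_force: 30.0
```

```bash
python3 look.py w4; python3 - <<'E'
from h import *
s=read_camera("scene")[:,:,::-1]
a=cv2.resize(s[215:315,270:410],None,fx=5.5,fy=5.5,interpolation=cv2.INTER_CUBIC)
cv2.imwrite("pics/c4.png",a);print(state()['eef_pos'].round(1))
E
```

```text
4.0 [516.7 123.8 150.2] [ 3.142 -0.     2.508] [ 0.11  0.44  1.86  0.    0.84 -0.83] [-0.1  0.4 -0.1] 0.18759472410847883
[[0.592, 0.781, 0.196, 462.034], [0.806, -0.575, -0.143, 163.511], [0.001, 0.243, -0.97, 320.042], [0.0, 0.0, 0.0, 1.0]] [[371.64829954   0.         322.19556914]
 [  0.         371.64829954 234.37252351]
 [  0.           0.           1.        ]]
[515.9 124.1 148.8]
```

View pics/w4.png

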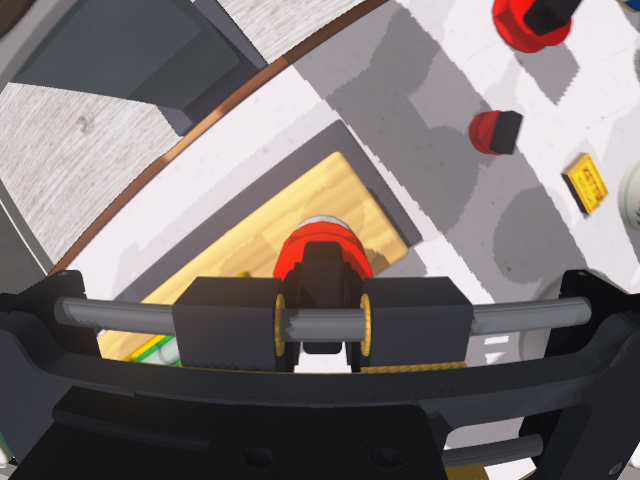

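The wrist view shows the key centred over the shoulder disc, whose rim peeks out evenly at (322,220). I'll descend gently.

Request:
arm_command(delta_pos=[[0,0,-0.02],[0,0,-0.04],[0,0,-0.06],[0,0,-0.06],[0,0,-0.06]], delta_rot=[[0,0,0],[0,0,0],[0,0,0],[0,0,0],[0,0,0]], claw=[1,1,1,1,1])

```text
t: 4.52
eef_pos: [517.5, 123.6, 136.0]
tcp_rot: [-3.142, -0.0, 2.516]
ft_force: [-0.2, -0.4, -0.9]
opening: 0.188
grip_force: 30.0
```

Request:
arm_command(delta_pos=[[0,0,-0.01],[0,0,-0.02],[0,0,-0.03],[0,0,-0.03],[0,0,-0.03]], delta_rot=[[0,0,0],[0,0,0],[0,0,0],[0,0,0],[0,0,0]], claw=[1,1,1,1,1])

```text
t: 4.93
eef_pos: [517.6, 124.0, 128.5]
tcp_rot: [3.141, -0.0, 2.515]
ft_force: [-3.2, 5.3, 4.9]
opening: 0.191
grip_force: 30.0
```

Request:
arm_command(delta_pos=[[-0.003,0.005,0],[-0.003,0.006,-0.005],[-0.003,0.006,-0.01],[-0.003,0.006,-0.015],[-0.003,0.006,-0.015]], delta_rot=[[0,0,0],[0,0,0],[0,0,0],[0,0,0],[0,0,0]], claw=[1,1,1,1,1])

```text
t: 5.35
eef_pos: [516.8, 124.7, 124.3]
tcp_rot: [-3.141, -0.0, 2.515]
ft_force: [-0.9, -1.6, -1.1]
opening: 0.189
grip_force: 30.0
```

Request:
arm_command(delta_pos=[[0,0,-0.005],[0,0,-0.01],[0,0,-0.015],[0,0,-0.02],[0,0,-0.02]], delta_rot=[[0,0,0],[0,0,0],[0,0,0],[0,0,0],[0,0,0]], claw=[1,1,1,1,1])

```text
t: 5.77
eef_pos: [516.9, 125.0, 119.5]
tcp_rot: [3.141, -0.0, 2.515]
ft_force: [-1.5, -2.0, 1.8]
opening: 0.187
grip_force: 30.0
```

Request:
arm_command(delta_pos=[[0,0,-0.005],[0,0,-0.01],[0,0,-0.01],[0,0,-0.01],[0,0,-0.01]], delta_rot=[[0,0,0],[0,0,0],[0,0,0],[0,0,0],[0,0,0]], claw=[1,1,1,1,1])

```text
t: 6.18
eef_pos: [517.0, 125.1, 117.2]
tcp_rot: [3.141, 0.0, 2.515]
ft_force: [-1.9, 1.5, 3.9]
opening: 0.186
grip_force: 30.0
```

Request:
arm_command(delta_pos=[[0,0,-0.005],[0,0.001,-0.01],[0,0.001,-0.015],[0,0.002,-0.015],[0,0.002,-0.015]], delta_rot=[[0,0,0],[0,0,0],[0,0,0],[0,0,0],[0,0,0]], claw=[1,1,1,1,1])

```text
t: 6.6
eef_pos: [517.1, 125.4, 113.8]
tcp_rot: [3.141, 0.001, 2.515]
ft_force: [-2.1, 1.0, 8.0]
opening: 0.189
grip_force: 30.0
```

Request:
arm_command(delta_pos=[[0,0,-0.004],[0,0.001,-0.008],[0,0.001,-0.01],[0,0.001,-0.01],[0,0.001,-0.01]], delta_rot=[[0,0,0],[0,0,0],[0,0,0],[0,0,0],[0,0,0]], claw=[1,1,1,1,1])

```text
t: 7.02
eef_pos: [517.4, 125.7, 113.1]
tcp_rot: [3.14, 0.002, 2.516]
ft_force: [-8.2, 0.6, 32.0]
opening: 0.188
grip_force: 30.1
```

Request:
arm_command(delta_pos=[[-0.002,0,0.003],[-0.003,0,0.005],[-0.003,0,0.005],[-0.003,0,0.005],[-0.003,0,0.005]], delta_rot=[[0,0,0],[0,0,0],[0,0,0],[0,0,0],[0,0,0]], claw=[1,1,1,1,1])

```text
t: 7.43
eef_pos: [517.1, 125.6, 113.4]
tcp_rot: [3.14, 0.002, 2.515]
ft_force: [-2.0, -0.6, 18.1]
opening: 0.189
grip_force: 30.0
```

```bash
python3 look.py w5; python3 - <<'E'
from h import *
t=read_camera("top")[:,:,::-1];s=read_camera("scene")[:,:,::-1]
cv2.imwrite("pics/top5.png",t);cv2.imwrite("pics/scene5.png",s)
f=lambda a:cv2.resize(a,(800,280),interpolation=cv2.INTER_CUBIC)
cv2.imwrite("pics/c5.png",np.vstack([f(t[228:277,285:410+15]),f(s[240:310,290:490-0])]))
print(state()['ft_force'].round(1), state()['moment'].round(2))
# vial gray profile along level in top image
print(proj("top",[518,22,88]),proj("scene",[518,22,88]))
E
```

```text
7.4333 [517.1 125.6 113.4] [3.140e+00 2.000e-03 2.515e+00] [ 0.11  0.49  1.89 -0.    0.75 -0.83] [-2.  -0.6 18.1] 0.18899899856463462
[[0.586, 0.785, 0.2, 461.644], [0.81, -0.569, -0.142, 164.895], [0.002, 0.245, -0.969, 283.069], [0.0, 0.0, 0.0, 1.0]] [[371.64829954   0.         322.19556914]
 [  0.         371.64829954 234.37252351]
 [  0.           0.           1.        ]]
[-1.9  0.8 17.3] [-0.28  0.6  -0.04]
[345.4 252.1] [336.7 263.4]
```

View pics/c5.png

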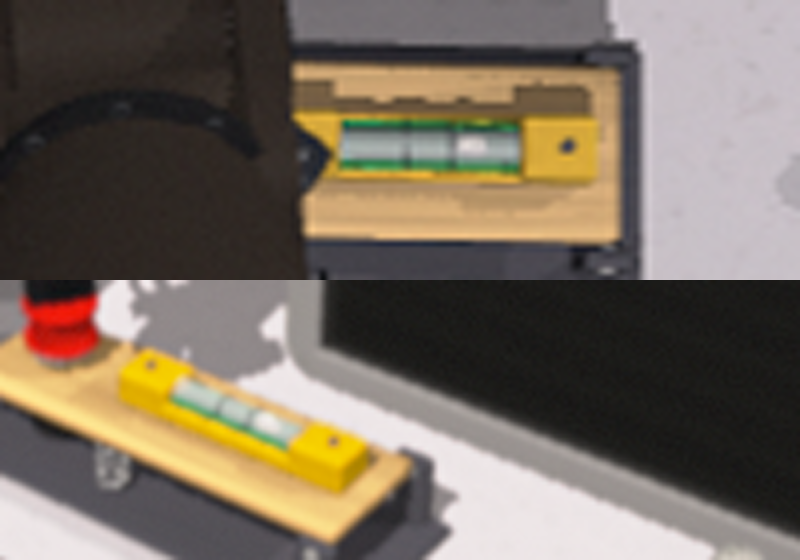

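The key is seated. Pressing brought the bubble to the hinge side, at about -21 mm in the top view (pixel 367.7 against a line midpoint of 360.2). From here on I'll measure the bubble with code.

```bash
cat > bub.py <<'E'
from h import *
import sys
def prof(name,im):
    m=atz("top",360.2,253.5,86) ; ys=np.arange(-42,42,1.5); out=[]
    for y in ys:
        v=[]
        for dx in(-3,0,3):
            u=proj(name,[m[0]+dx,m[1]+y,86]);v.append(cv2.getRectSubPix(im,(1,1),(float(u[0]),float(u[1])))[0,0])
        out.append(np.mean(v,0))
    return ys,np.array(out)
if __name__=="__main__":
    for n in("top","scene"):
        im=cv2.imread(f"pics/{n}5.png") if len(sys.argv)>1 else read_camera(n)[:,:,::-1].astype(np.uint8).copy()
        ys,p=prof(n,im);print(n," ".join(f"{a:.0f}:{int(v.min())}" for a,v in zip(ys,p)))
    s=state();print(s["t"],s["eef_pos"].round(1),s["tcp_rot"].round(3),s["ft_force"].round(1),s["moment"].round(2),s["joints"].round(2)[-1])
E
python3 bub.py x
```

```text
top -42:150 -40:157 -39:158 -38:158 -36:157 -34:156 -33:156 -32:156 -30:159 -28:161 -27:174 -26:185 -24:187 -22:189 -21:189 -20:191 -18:191 -16:191 -15:185 -14:173 -12:148 -10:135 -9:137 -8:142 -6:153 -4:158 -3:158 -2:158 0:158 2:159 3:159 4:159 6:158 8:157 9:158 10:149 12:139 14:141 15:144 16:152 18:160 20:159 21:158 22:157 24:157 26:157 27:157 28:158 30:158 32:158 33:159 34:158 36:158 38:157 39:157 40:157
scene -42:163 -40:172 -39:176 -38:177 -36:178 -34:178 -33:181 -32:183 -30:185 -28:188 -27:192 -26:194 -24:201 -22:204 -21:207 -20:206 -18:201 -16:195 -15:186 -14:175 -12:167 -10:161 -9:158 -8:161 -6:166 -4:170 -3:173 -2:174 0:175 2:175 3:175 4:174 6:172 8:169 9:164 10:159 12:154 14:154 15:158 16:166 18:172 20:176 21:176 22:177 24:176 26:176 27:175 28:173 30:169 32:167 33:165 34:163 36:162 38:161 39:158 40:156
7.5833 [517.1 125.6 113.4] [3.140e+00 2.000e-03 2.515e+00] [-1.9  0.8 17.3] [-0.28  0.6  -0.04] -0.83
```

Request:
arm_command(delta_pos=[[0,0,0],[0,0,0],[0,0,0],[0,0,0],[0,0,0]], delta_rot=[[0,0,-0.05],[0,0,-0.1],[0,0,-0.15],[0,0,-0.2],[0,0,-0.2]], claw=[1,1,1,1,1])

```text
t: 8.0
eef_pos: [517.5, 125.5, 113.4]
tcp_rot: [3.139, 0.002, 2.196]
ft_force: [-0.1, -1.4, 15.5]
opening: 0.188
grip_force: 30.0
```

```bash
python3 bub.py
```

```text
top -42:149 -40:156 -39:158 -38:158 -36:157 -34:156 -33:157 -32:157 -30:158 -28:158 -27:158 -26:157 -24:160 -22:163 -21:172 -20:180 -18:186 -16:193 -15:196 -14:191 -12:166 -10:151 -9:149 -8:151 -6:159 -4:162 -3:159 -2:158 0:158 2:158 3:158 4:158 6:158 8:158 9:159 10:146 12:131 14:131 15:136 16:147 18:160 20:159 21:158 22:157 24:157 26:157 27:157 28:158 30:158 32:158 33:157 34:158 36:158 38:157 39:157 40:156
scene -42:163 -40:173 -39:177 -38:177 -36:178 -34:178 -33:180 -32:179 -30:178 -28:179 -27:182 -26:185 -24:190 -22:193 -21:197 -20:199 -18:201 -16:203 -15:205 -14:200 -12:194 -10:182 -9:169 -8:165 -6:168 -4:173 -3:178 -2:178 0:179 2:178 3:177 4:174 6:171 8:170 9:169 10:168 12:167 14:167 15:169 16:172 18:175 20:177 21:177 22:178 24:177 26:177 27:176 28:175 30:174 32:174 33:175 34:173 36:170 38:167 39:162 40:158
8.1 [517.5 125.5 113.4] [3.138e+00 2.000e-03 2.201e+00] [-0.9 -0.3 15.6] [-0.35  0.27 -0.15] -0.52
```

Request:
arm_command(delta_pos=[[0,0,0],[0,0,0],[0,0,0],[0,0,0],[0,0,0]], delta_rot=[[0,0,-0.05],[0,0,-0.1],[0,0,-0.15],[0,0,-0.2],[0,0,-0.22]], claw=[1,1,1,1,1])

```text
t: 8.52
eef_pos: [517.9, 125.3, 113.4]
tcp_rot: [3.137, 0.002, 1.851]
ft_force: [1.4, -2.7, 14.6]
opening: 0.188
grip_force: 30.0
```

Request:
arm_command(delta_pos=[[0,0,0],[0,0,0],[0,0,0],[0,0,0],[0,0,0]], delta_rot=[[0,0,-0.05],[0,0,-0.1],[0,0,-0.15],[0,0,-0.18],[0,0,-0.18]], claw=[1,1,1,1,1])

```text
t: 8.93
eef_pos: [518.2, 125.1, 113.4]
tcp_rot: [3.136, 0.001, 1.57]
ft_force: [1.2, -4.8, 13.7]
opening: 0.188
grip_force: 30.0
```

```bash
python3 bub.py
```

```text
top -42:152 -40:158 -39:158 -38:158 -36:157 -34:157 -33:157 -32:157 -30:158 -28:158 -27:158 -26:158 -24:158 -22:157 -21:157 -20:157 -18:157 -16:158 -15:158 -14:155 -12:145 -10:147 -9:164 -8:177 -6:190 -4:198 -3:197 -2:196 0:195 2:189 3:181 4:174 6:165 8:160 9:159 10:147 12:134 14:136 15:140 16:149 18:159 20:158 21:158 22:157 24:157 26:157 27:158 28:159 30:158 32:158 33:157 34:157 36:156 38:156 39:156 40:156
scene -42:168 -40:179 -39:185 -38:185 -36:184 -34:183 -33:182 -32:181 -30:181 -28:181 -27:182 -26:182 -24:184 -22:184 -21:184 -20:183 -18:182 -16:181 -15:179 -14:175 -12:172 -10:172 -9:177 -8:189 -6:203 -4:213 -3:219 -2:218 0:215 2:209 3:200 4:191 6:183 8:178 9:172 10:165 12:158 14:156 15:160 16:169 18:176 20:181 21:183 22:185 24:186 26:186 27:186 28:183 30:180 32:179 33:180 34:179 36:178 38:178 39:175 40:173
9.0333 [518.1 125.1 113.4] [3.137e+00 1.000e-03 1.573e+00] [ 2.3 -4.1 14.3] [-1.11 -0.34 -0.09] 0.11
```

Request:
arm_command(delta_pos=[[0,-0.001,0],[0,-0.001,0],[0,-0.001,0],[0,-0.001,0],[0,-0.001,0]], delta_rot=[[0,0,-0.05],[0,0,-0.1],[0,0,-0.1],[0,0,-0.1],[0,0,-0.1]], claw=[1,1,1,1,1])

```text
t: 9.45
eef_pos: [518.2, 124.9, 113.4]
tcp_rot: [3.136, -0.0, 1.416]
ft_force: [2.5, -4.1, 13.9]
opening: 0.188
grip_force: 30.0
```

```bash
python3 bub.py
```

```text
top -42:154 -40:157 -39:158 -38:158 -36:157 -34:157 -33:157 -32:157 -30:158 -28:158 -27:158 -26:158 -24:158 -22:157 -21:158 -20:157 -18:157 -16:158 -15:159 -14:155 -12:142 -10:138 -9:146 -8:157 -6:176 -4:189 -3:193 -2:197 0:197 2:196 3:194 4:189 6:182 8:172 9:164 10:150 12:136 14:138 15:142 16:150 18:159 20:159 21:158 22:157 24:157 26:157 27:156 28:157 30:157 32:157 33:158 34:158 36:158 38:157 39:157 40:156
scene -42:170 -40:180 -39:185 -38:186 -36:187 -34:187 -33:187 -32:187 -30:185 -28:184 -27:184 -26:183 -24:184 -22:184 -21:184 -20:184 -18:183 -16:181 -15:177 -14:171 -12:167 -10:165 -9:168 -8:181 -6:196 -4:208 -3:216 -2:218 0:220 2:221 3:218 4:210 6:201 8:192 9:184 10:175 12:166 14:162 15:163 16:170 18:176 20:181 21:183 22:185 24:185 26:185 27:184 28:184 30:183 32:183 33:183 34:180 36:178 38:177 39:176 40:175
9.55 [518.2 124.9 113.4] [ 3.136 -0.     1.416] [ 2.8 -3.9 13.1] [-0.93 -0.43 -0.11] 0.27
```

Request:
arm_command(delta_pos=[[0,0,0],[0,0,0],[0,0,0],[0,0,0],[0,0,0]], delta_rot=[[0,0,-0.02],[0,0,-0.02],[0,0,-0.02],[0,0,-0.02],[0,0,-0.02]], claw=[1,1,1,1,1])

```text
t: 9.97
eef_pos: [518.2, 124.9, 113.5]
tcp_rot: [3.136, -0.0, 1.384]
ft_force: [3.2, -3.9, 13.8]
opening: 0.191
grip_force: 30.0
```

Request:
arm_command(delta_pos=[[0,0,0],[0,0,0],[0,0,0],[0,0,0],[0,0,0]], delta_rot=[[0,0,0],[0,0,0],[0,0,0],[0,0,0],[0,0,0]], claw=[1,1,1,1,1])

```text
t: 10.38
eef_pos: [518.2, 124.9, 113.5]
tcp_rot: [3.136, -0.0, 1.384]
ft_force: [2.0, -3.8, 13.5]
opening: 0.187
grip_force: 30.0
```

```bash
python3 bub.py
```

```text
top -42:154 -40:157 -39:158 -38:158 -36:157 -34:158 -33:157 -32:157 -30:158 -28:158 -27:158 -26:158 -24:158 -22:157 -21:158 -20:158 -18:158 -16:158 -15:158 -14:155 -12:142 -10:137 -9:143 -8:155 -6:175 -4:189 -3:193 -2:197 0:196 2:196 3:195 4:191 6:184 8:176 9:167 10:152 12:136 14:138 15:143 16:150 18:159 20:158 21:158 22:157 24:157 26:157 27:156 28:157 30:157 32:158 33:158 34:158 36:158 38:157 39:157 40:157
scene -42:169 -40:180 -39:185 -38:186 -36:186 -34:187 -33:187 -32:187 -30:186 -28:185 -27:184 -26:183 -24:184 -22:184 -21:185 -20:185 -18:183 -16:181 -15:178 -14:172 -12:167 -10:164 -9:168 -8:181 -6:197 -4:209 -3:217 -2:219 0:220 2:221 3:219 4:211 6:202 8:192 9:184 10:175 12:166 14:161 15:163 16:170 18:177 20:181 21:183 22:185 24:185 26:185 27:185 28:185 30:184 32:184 33:184 34:181 36:179 38:178 39:176 40:176
10.4833 [518.2 124.9 113.5] [ 3.136 -0.     1.384] [ 2.  -3.4 13.7] [-1.01 -0.47 -0.05] 0.3
```

```bash
python3 -c "
from cell import *
print(job_done())"
```

```text
the job is handed in; nothing more can be done
None
```

The job is handed in: the gripper still holds the key seated on the spindle, pressing with about 14 N (one brief peak of about 32 N while seating it), and the bubble measures centred to within about 0.5 mm.

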